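# Lock a microscope eyepiece and tug-test it

## Task

The eyepiece of this microscope head stands proud of its leaning tube. Pressing it lightly inwards, turn it clockwise until its hidden key drops into the slot, push it fully home and turn on clockwise to the stop; then tug it straight out along the tube with about 12 N (never over 20 N) for about a second to confirm that it is retained. Ease it back, let go and leave it locked, and do not disturb the other things on the table.

Things in the scene. Friction and masses are not known exactly. Their poses are not given: they have to be found in the camera images.
- head: white monocular microscope head without its stand, fixed on a black rubber mat (300 x 220 x 3 mm, also fixed, its centre 50 mm towards -x). Origin on the table under it, z up. Its black eyepiece tube (40 mm across, an aluminium band at the mouth 43 mm across) leans 35 degrees from vertical towards the head's -x side
- mouth (a point): centre of the tube's mouth, at (-44, 0, 145) mm in the head's frame; its z axis points straight out along the tube (up and towards the head's -x), the axis on which the eyepiece turns and slides
- eyepiece: black cylindrical eyepiece, thin blue line round it, white dot on top; 32 mm across, 50 mm long above its origin. Origin on the tube's axis, z out along it: level with the mouth when fully home (0), 10 to 12 mm out of the mouth at the start, held by light friction (1.6 N). Slides 45 mm out at most; at home 50 mm stand out of the mouth to be gripped
- key_level (a point): point on the eyepiece's axis 28 mm below its origin, at the middle height of its key (6 mm wide, 4 mm thick), which is out of sight in the tube. The key rests on the ring with the eyepiece 10 mm out; in the slot it passes the ring (4 mm thick); with the eyepiece under 2 mm out it is clear below and can turn on. Locked, it has 2 mm of play outwards before it pulls on the ring
- eyepiece_turn (a joint): angle of the eyepiece about the tube's axis, rad, growing clockwise for one who looks down into the eyepiece. Starts between -0.60 and -0.52; the slot is met somewhere between -0.25 and +0.25 (hidden, new each time; the key passes within about 0.1 rad of it); the stop is at 0.85. Locked when above 0.6 with the eyepiece home
- ring: retaining ring with the key slot, hidden in the tube; origin at the mouth's centre when at rest, z out along the tube. It cannot be turned but sits on a spring of 2.5 N per mm both ways along the axis (10 mm inwards, 12 mm outwards): a key that presses on it or pulls under it moves it by so much; a 12 N tug lifts it 4.8 mm
- objective: loose chrome objective lens standing upright on the mat, 26 mm across, 47 mm tall; origin under its foot; leave it alone
- dust_cap: loose grey round dust cap lying on the mat, 38 mm across, 16 mm tall; origin under it; leave it alone
- driver: loose small screwdriver with a blue handle lying on the mat, 110 mm long; leave it alone
- cleaner: loose clear lens-cleaner bottle with a blue cap, 50 mm across, 120 mm tall; origin under it; leave it alone
- oil: loose small amber jar with a black lid, 32 mm across, 58 mm tall; origin under it; leave it alone
- slide_box: loose green slide box, 100 x 175 x 30 mm; origin under it; leave it alone
- dish: loose clear round covered dish, 92 mm across, 14 mm tall; origin under it; leave it alone

How it is judged:
On the way, in this order (a step that is already met when the one before it is completed fails the run):
1. the key has dropped through its slot and the eyepiece is pushed fully home (within 3.5 mm) (z of eyepiece in the frame of mouth below 0.0035 m), for 0.1 s.
2. the eyepiece is turned clockwise to lock (above 0.6 rad) while home (value of joint eyepiece_turn above 0.6 rad and z of eyepiece in the frame of mouth below 0.004 m), for 0.1 s.
3. the locked eyepiece is tugged straight outwards so that its key pulls on the ring with over 9 N for 0.8 s (contact force between eyepiece and ring above 9 N and value of joint eyepiece_turn above 0.6 rad and z of eyepiece in the frame of mouth above 0.004 m), for 0.8 s.
At the end, for the whole second after the job is handed in: The eyepiece is home (within 4 mm of the mouth plane, the free play included), locked (turned above 0.6 rad), not pulling on the ring, at rest and let go (all of step 2 and contact force between eyepiece and ring below 2 N and linear speed of eyepiece below 0.01 m/s); the robot touches nothing.
It fails at once if the key was forced against the ring or tugged with more than 20 N (contact force between eyepiece and ring above 20 N).
It fails at once if the eyepiece was drawn out of the tube by 30 mm or more (z of eyepiece in the frame of mouth above 0.03 m).
It fails at once if a loose thing on the table was moved by more than 10 mm (distance of any of objective, dust_cap, driver, cleaner, oil, slide_box, dish from where it was at the start of the episode above 0.01 m).
It also fails if it takes over 58 s, if anything falls off the work surface, if the arm or the gripper's body presses on something with over 40 N, if the wrist force passes 120 N, or if a joint passes its speed limit or range.

## Robot

A 7-joint arm with a two-finger parallel gripper is mounted at the origin on the work surface. World frame = base frame: x ahead of the robot, y to its left, z up, the work surface at z = 0. Lengths are in m, angles in rad, forces in N, time in s.
With the tool pointing down it reaches from about 0.4 to 0.85 m from the base axis. Payload 6.9 kg.
Tool frame: the origin (TCP) lies between the finger pads; the fingertips stand env.tip_reach ahead of it and the grasp point (between the pads) is the TCP (env.tip_reach is the distance from the TCP to the fingertips, in m); z points along the fingers, y is the line along which they close (so a half turn about z gives the same grasp; the last joint's range is limited). The gripper opens to 85 mm and grips with 20 to 120 N. Pads are 22 mm wide; open, the fingers measure 114 mm over their backs; the gripper's body (76 mm by 85 mm) begins 54 mm behind the grasp point. The pads swing forward as they close: fully open they stand 13 mm farther back than shut.
Start: joints at [-1.04, 0.507, -0.238, 1.5, 0.126, 1.149, -0.155], TCP at [0.258, 0.569, 0.218] pointing down, gripper open.
Joint ranges: [-3.08, 3.08], [-0.24, 2.05], [-1.43, 1.35], [0, 2.5], [-1.52, 4.66], [0.17, 1.96], [-2.89, 2.89]. Speed limits (rad/s): [2.39, 2.39, 3.14, 3.14, 3.14, 3.14, 3.14].

## Interface

Orientations are given as a rotation vector (axis times angle).
In Python, from station import env gives the robot as it stands.
- The arm moves only by the shell command python3 -m inch 'ROWS' [FORCE]. ROWS is JSON, a list of rows, each a list of 3 entries, a list of its own where there are three numbers: the finger opening in cm, from 0 to 8.54, then the shift along the tool's x, y, z in cm, then the turn, a rotation vector about the tool's x, y, z in degrees. In form: [[gripper, [x, y, z], [rx, ry, rz]], ...]. A call has 1 to 8 rows; each row shifts and turns the commanded pose from where the row before left it, along the tool's axes as they then stand; what a row does not reach is not made up. A row lasts 1/8 s, in which the tool goes at most 62.5 mm and 10.7 degrees, less where a joint would pass 70% of its speed; a pose out of reach is approached as far as the arm can. A call is refused whole if a number of a shift passes 6.25 or a number of a turn 10.7, either way. A call with a gripper value outside its range is refused whole. The fingers move at their own pace and stop on an object; FORCE is the grip in N (left out, the last holds). Time passes only in rows, so rows that do not move let the fingers close. It gives the time, the measured TCP pose, the force, the opening and the grip force at its end, in the units of the state.
- env.state(): the state, without advancing time (a new reading comes with each control period).
- env.read_camera(name): name is "scene" or "top" or "wrist"; returns a dict with "image" (420x560x3 uint8, red, green, blue), "K" (3x3 intrinsics, pixels), "dist_coeffs" ([k1, k2, p1, p2, k3] as OpenCV has them; the pictures are not rectified), "origin" and "attitude" of the camera in the world. Camera axes: x right, y up, looking along -z (the intrinsics and any distortion apply to the point x, -y, -z); pixel columns grow to the right and rows downward; lengths in m; the calibration is good to about 2 mm. A picture is of the moment at which its call begins. There is no depth.
- env.finish_job(): hands the job in; it is judged then, once.
Trained networks look in a picture, given as the dict that the camera call returned (one of the last four; its "shot" number tells which), for a name from the list of things; names that differ only in an ending like _2 or _b are one class to them, and where a whole thing is asked for, a point or a joint stands for the part that bears it (a point fixed in the world has none). Each returns a list of dicts, best first, with "p" (0 to 1); they miss things now and then, are a little off and sometimes report something else, mostly with a low value. They report only what shows in the picture. A call takes as long as a camera call.
- env.find_in(thing, picture): "at" ([column, row] as shares, 0 to 1, of the picture: columns of its width, rows of its height, amid what is visible of it).
The state is a dict: "clock": time; "joint_positions": joint angles; "joint_velocities": joint speeds; "joint_torque": joint torques, N m; "position": TCP position; "ee_rot": TCP orientation; "force": force on the tool from outside, world axes, zero at the start; "moment": the same for the moment, N m; "width": finger opening in m; "grip_force": force on a finger pad.
Only numpy, scipy, OpenCV 4.12 (cv2) and the standard library are available. Lean on these libraries where they do the work, as an engineer would, in place of code of your own. Each camera call takes 0.05 s, during which the arm holds its last target. There are 200 camera calls.

## Working session

There is one attempt and no reset: what is moved stays moved. The work goes in short steps, Python scripts to look and compute and a shell command to move; the robot and the scene stay as the last step left them, time stands still between calls to the robot, and variables do not carry over. Pictures are saved under pics/ and viewed, at most 10 in all, crops included, and the job is handed in when it is done.

```bash
mkdir -p pics; ls; python3 - <<'E'
from station import env
import cv2,numpy as np
print(env.state(), env.tip_reach)
ims=[]
for c in ["scene","top"]:
    p=env.read_camera(c); print(c,p["K"],p["dist_coeffs"],p["origin"],p["attitude"])
    for t in ["eyepiece","head","mouth","objective","dust_cap"]:
        print(t,[(np.round(d["at"],3),round(d["p"],2)) for d in env.find_in(t,p)[:2]])
    cv2.imwrite(f"pics/{c}0.png",cv2.cvtColor(p["image"],cv2.COLOR_RGB2BGR))
E
```

```text
pics
{'clock': 0.0, 'joint_positions': array([-1.03947917,  0.50831709, -0.23751768,  1.50112341,  0.12565779,
        1.14892069, -0.15480234]), 'joint_velocities': array([-0.00099297,  0.00065644, -0.00061559, -0.00165857,  0.00042241,
       -0.00078118, -0.00061702]), 'joint_torque': array([ 2.73221503e-04, -6.20585203e+01, -2.18672767e+00, -2.49657923e+01,
        1.25890257e-02,  1.20800600e-02, -1.30613779e-05]), 'position': array([0.25800939, 0.56867552, 0.21694559]), 'ee_rot': array([-6.63765716e-01, -3.07028728e+00,  2.74142221e-03]), 'force': array([ 0.5543345 ,  0.23171724, -0.31068688]), 'moment': array([0.02228556, 0.01503667, 0.00015581]), 'grip_force': 0.0, 'width': 0.08540659948244199} 0.019
scene [[427.03783136   0.         286.24517524]
 [  0.         427.03783136 206.11252917]
 [  0.           0.           1.        ]] [0.03224462 0.         0.         0.         0.        ] [ 0.91177537 -0.59801117  1.05369944] [0.63514958 0.15188105 0.50452375]
eyepiece [(array([0.552, 0.485]), 0.75)]
head [(array([0.558, 0.578]), 0.84)]
mouth [(array([0.56 , 0.508]), 0.56)]
objective [(array([0.554, 0.577]), 0.31)]
dust_cap [(array([0.543, 0.523]), 0.49)]
top [[532.97089134   0.         275.22108444]
 [  0.         532.97089134 210.77512745]
 [  0.           0.           1.        ]] [-0.00946827  0.          0.          0.          0.        ] [0.46781833 0.03047866 1.78085486] [ 0.04780414 -0.05350275 -1.56130992]
eyepiece [(array([0.494, 0.451]), 0.73)]
head [(array([0.488, 0.458]), 0.58)]
mouth [(array([0.492, 0.444]), 0.81)]
objective [(array([0.462, 0.362]), 0.52)]
dust_cap [(array([0.457, 0.478]), 0.52)]
```

```bash
python3 - <<'E'
import cv2
a=cv2.imread("pics/scene0.png")[130:330,200:440]; b=cv2.imread("pics/top0.png")[110:310,160:400]
cv2.imwrite("pics/c0.png",cv2.resize(a,(792,660))[:600]); cv2.imwrite("pics/c1.png",cv2.resize(b,(720,600),interpolation=2))
cv2.imwrite("pics/c0.png",cv2.resize(a,(720,600),interpolation=2))
E
```

```text
(no output)
```

View pics/c0.png

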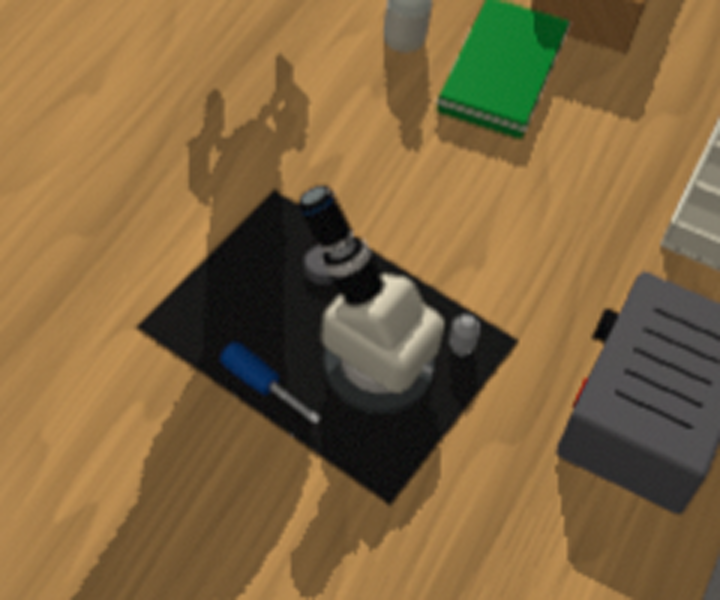

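View pics/c1.png

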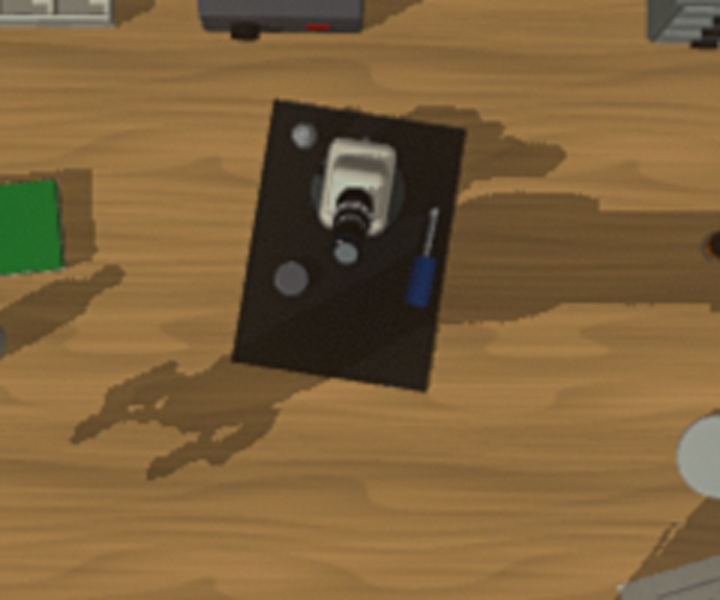

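The mat is black and sharp in both pictures. In the top crop its corners are at about (275,99), (466,129), (427,390) and (232,361), the eyepiece top is at (346,253), and the tube leans towards the robot. In the scene crop the eyepiece top is at (317,195).

```bash
cat > h.py <<'E'
import numpy as np,cv2
from station import env
from scipy.spatial.transform import Rotation as R
from scipy.optimize import least_squares
def proj(p,X):
    A=R.from_rotvec(p["attitude"]).as_matrix()
    c=(np.atleast_2d(X)-p["origin"])@A; c=c*[1,-1,-1]
    return cv2.projectPoints(c.reshape(-1,1,3),np.zeros(3),np.zeros(3),np.array(p["K"]),np.array(p["dist_coeffs"]))[0].reshape(-1,2)
def head(x,y,th):
    return R.from_euler('z',th),np.array([x,y,0.])
def pt(q,P):
    r,t=head(*q); return r.apply(P)+t
s35,c35=np.sin(np.radians(35)),np.cos(np.radians(35))
AX=np.array([-s35,0,c35]); M=np.array([-.044,0,.145])
MAT=np.array([[.1,.11,.003],[.1,-.11,.003],[-.2,-.11,.003],[-.2,.11,.003]])
def show(p,name,crop=None,s=3):
    im=cv2.cvtColor(p["image"],cv2.COLOR_RGB2BGR)
    if crop: im=im[crop[1]:crop[3],crop[0]:crop[2]]
    cv2.imwrite(name,cv2.resize(im,None,fx=s,fy=s,interpolation=2))
E
python3 - <<'E'
from h import *
top=env.read_camera("top"); sc=env.read_camera("scene")
ct=np.array([[275,99],[466,129],[427,390],[232,361]])/3+[160,110]
cs=np.array([[518,341],[391,503],[138,326],[276,190]])/3+[200,130]
et=np.array([346,253])/3+[160,110]; es=np.array([317,195])/3+[200,130]
for nm,cam,c in (("top",top,ct),("scene",sc,cs)):
    f=lambda q:(proj(cam,pt(q,MAT))-c).ravel()
    s=least_squares(f,[.5,0,0]); print(nm,s.x,np.round(s.fun,2))
f=lambda q:np.r_[(proj(top,pt(q,MAT))-ct).ravel(),(proj(sc,pt(q,MAT))-cs).ravel()]
q=least_squares(f,[.5,0,0]).x; print("both",q,np.round(f(q),1))
P=M+AX*.061
print("eyetop model",pt(q,P),proj(top,pt(q,P)),et,proj(sc,pt(q,P)),es)
X=least_squares(lambda X:np.r_[proj(top,X)[0]-et,proj(sc,X)[0]-es],[.5,0,.2]); print("eyetop triang",X.x,X.fun)
np.save("q.npy",q)
st=env.state(); T=R.from_rotvec(st["ee_rot"])
print(T.as_matrix())
E
```

```text
top [ 0.69760745  0.01293339 -0.14515699] [-0.41 -0.44  0.45 -0.48  0.09  0.68 -0.13  0.21]
scene [ 0.70467823  0.01488741 -0.1495048 ] [ 0.86 -0.31  0.    0.77 -0.61 -0.18 -0.28 -0.71]
both [ 0.70168339  0.01410189 -0.14714624] [-0.7 -1.7  0.2 -1.6 -0.4 -0.5 -0.6 -1.1 -0.2 -0.7 -1.   0.5 -1.7 -0.3
 -1.4 -0.9]
eyetop model [0.62354881 0.0256828  0.19496827] [[275.20415146 193.02321159]] [275.33333333 194.33333333] [[303.46262664 194.61866817]] [305.66666667 195.        ]
eyetop triang [0.62455073 0.0279393  0.19123464] [-0.88438653 -1.52819971 -1.51828581  0.08357484]
[[-9.10668158e-01  4.13138603e-01  8.37527021e-06]
 [ 4.13138603e-01  9.10668158e-01  2.24145358e-05]
 [ 1.63321811e-06  2.38723514e-05 -1.00000000e+00]]
```

```bash
cat >> h.py <<'E'
def target(q,d,psi):
    """TCP at distance d (m) out along the tube from mouth, tool y turned psi deg about tool z from head y"""
    r,_=head(*q); a=r.apply(AX); z=-a; y=r.apply([0,1,0]); x=np.cross(y,z)
    return pt(q,M+AX*d), R.from_matrix(np.c_[x,y,z])*R.from_euler('z',psi,degrees=True)
def delta(q,d,psi):
    st=env.state(); T=R.from_rotvec(st["ee_rot"]); p,Rt=target(q,d,psi)
    print("shift now-axes cm",np.round(T.inv().apply(p-st["position"])*100,2),"shift target-axes",np.round(Rt.inv().apply(p-st["position"])*100,2),
     "turn deg",np.round((T.inv()*Rt).as_rotvec(degrees=True),2))
E
python3 - <<'E'
from h import *
q=np.load("q.npy")
for psi in (-45,-40,-30,0): delta(q,.17,psi)
E
```

```text
shift now-axes cm [-49.72 -36.12  -6.65] shift target-axes [  9.6  -58.85  16.27] turn deg [  9.19 -35.49 -58.99]
shift now-axes cm [-49.72 -36.12  -6.65] shift target-axes [  4.44 -59.46  16.27] turn deg [  7.58 -35.6  -54.16]
shift now-axes cm [-49.72 -36.12  -6.65] shift target-axes [ -5.95 -59.33  16.27] turn deg [  4.39 -35.66 -44.5 ]
shift now-axes cm [-49.72 -36.12  -6.65] shift target-axes [-34.82 -48.41  16.27] turn deg [ -4.88 -34.77 -15.47]
```

```bash
python3 -m inch '[[8.5,[-2,-1.5,-2],[0,0,0]],[8.5,[-4,-2.8,-1.5],[0,0,0]],[8.5,[-4,-2.9,-1],[0,0,0]],[8.5,[-4,-2.9,-1],[0,0,0]],[8.5,[-4,-2.9,-1],[0,0,0]],[8.5,[-4,-2.9,0],[0,0,0]],[8.5,[-4,-2.9,0],[0,0,0]],[8.5,[-4,-2.9,0],[0,0,0]]]' 60
python3 -m inch '[[8.5,[-4,-2.9,0],[0,0,0]],[8.5,[-4,-2.9,0],[0,0,0]],[8.5,[-4,-2.9,0],[0,0,0]],[8.5,[-4,-2.9,0],[0,0,0]],[8.5,[-3,-2.2,0],[0,0,0]],[8.5,[-1,-0.7,0],[0,0,0]]]'
python3 -m inch '[[8.5,[0,0,0],[1.1,-5.1,-7.7]],[8.5,[0,0,0],[1.1,-5.1,-7.7]],[8.5,[0,0,0],[1.1,-5.1,-7.7]],[8.5,[0,0,0],[1.1,-5.1,-7.7]],[8.5,[0,0,0],[1.1,-5.1,-7.7]],[8.5,[0,0,0],[1.1,-5.1,-7.7]],[8.5,[0,0,0],[1.1,-5.1,-7.7]]]'
python3 - <<'E'
from h import *
q=np.load("q.npy"); delta(q,.17,-40); print(env.state()["joint_positions"])
p=env.read_camera("wrist")
print(p["origin"],R.from_rotvec(p["attitude"]).as_matrix())
print("proj eyetop,mouth",proj(p,pt(q,[M+AX*.061,M])), [proj(p,pt(q,MAT))])
for t in ("eyepiece","mouth"): print([(np.array(d["at"])*[560,420],d["p"]) for d in env.find_in(t,p)])
show(p,"pics/w1.png",s=1.4)
E
```

```text
clock: 1.7
position: [0.4424, 0.2462, 0.2831]
ee_rot: [0.664, 3.07, 0.001]
force: [1.0, -0.1, -0.5]
width: 0.0853
grip_force: 0.0
clock: 2.45
position: [0.5647, 0.0302, 0.2826]
ee_rot: [0.67, 3.069, -0.002]
force: [0.3, 0.1, -0.2]
width: 0.0847
grip_force: 0.0
clock: 3.32
position: [0.5635, 0.0349, 0.2832]
ee_rot: [-0.699, 2.462, -0.334]
force: [0.7, -1.1, 0.5]
width: 0.0852
grip_force: 0.0
shift now-axes cm [ 0.08  0.03 -0.18] shift target-axes [ 0.08  0.03 -0.18] turn deg [-0.15  0.26  0.13]
[-0.16976663  0.09106978 -0.09381571  2.13306911  0.62989742  0.41330196
  1.3462975 ]
[0.41589941 0.00268352 0.37343769] [[-0.4096543  -0.49030233 -0.76927692]
 [ 0.83225324 -0.54618181 -0.09507878]
 [-0.37354772 -0.67918264  0.63180143]]
proj eyetop,mouth [[281.66067656 189.46203923]
 [281.72938395 168.9831874 ]] [array([[ 322.33864968,  200.45617218],
       [ 203.64364035,  102.63457899],
       [ 345.50159707, -115.64864121],
       [ 520.12534488,   69.43001462]])]
[(array([280.784, 178.5  ]), 0.61)]
[(array([282.8, 172.2]), 0.82), (array([311.584, 180.39 ]), 0.72)]
```

View pics/w1.png

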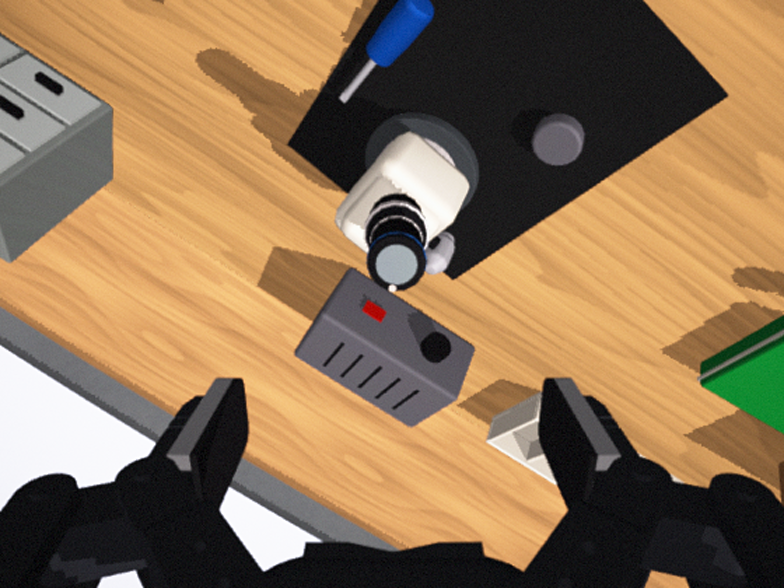

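The wrist view shows the eyepiece top at (397,266), which is (283.6,190) in camera pixels against a predicted (281.7,189.5). The pads at columns 247 and 543 are roughly symmetric about it. I'll check the lateral offset from this and then approach.

```bash
python3 - <<'E'
from h import *
q=np.load("q.npy")
p=env.read_camera("wrist"); st=env.state(); T=R.from_rotvec(st["ee_rot"]); o=st["position"]
print(p["K"])
for d in (0,.1): print(proj(p,o+T.apply([[0,0,d],[0,.01,d],[.01,0,d]])))
hsv=cv2.cvtColor(p["image"],cv2.COLOR_RGB2HSV)
# grey lens disc on the eyepiece top
im=p["image"][165:215,255:315].astype(int); m=((im.min(2)>110)&(im.max(2)-im.min(2)<50)).astype(np.uint8)
n,l,s,c=cv2.connectedComponentsWithStats(m); 
for i in range(1,n): print(s[i],c[i]+[255,165])
E
```

```text
[[371.52382799   0.         280.65496247]
 [  0.         371.52382799 198.71384078]
 [  0.           0.           1.        ]]
[[279.68066127 262.01492189]
 [300.97952123 262.07439101]
 [279.73683951 242.675767  ]]
[[280.11052584 195.66466283]
 [293.92947604 195.71322482]
 [280.15258402 182.37532512]]
[  0   0  10  19 125] [258.848 173.144]
[12  0  2  3  3] [267.66666667 166.        ]
[43  0  3  2  4] [299.  165.5]
[ 48   0  12  33 268] [309.2761194  181.79850746]
[45  3  3  6  8] [301.25 170.25]
[10  7  1  3  3] [265. 173.]
[ 14  13  30  34 686] [283.61516035 192.05393586]
```

```bash
python3 -m inch '[[8.5,[0.05,0.1,1],[-0.1,0.3,0.1]],[8.5,[0,0,2],[0,0,0]],[8.5,[0,0,3],[0,0,0]],[8.5,[0,0,2.5],[0,0,0]],[8.5,[0,0,2],[0,0,0]],[8.5,[0,0,1.5],[0,0,0]],[8.5,[0,0,0],[0,0,0]]]'
python3 - <<'E'
from h import *
q=np.load("q.npy"); delta(q,.048,-40); st=env.state(); print(st["joint_positions"],st["force"])
p=env.read_camera("wrist")
print("proj eyetop,mouth",proj(p,pt(q,[M+AX*.061,M])))
show(p,"pics/w2.png",s=1.4)
E
```

```text
clock: 4.4
position: [0.6318, 0.0229, 0.182]
ee_rot: [-0.69, 2.476, -0.335]
force: [0.1, 0.7, 0.4]
width: 0.0849
grip_force: 0.0
shift now-axes cm [-0.12  0.09 -0.25] shift target-axes [-0.13  0.09 -0.25] turn deg [-0.09 -0.45 -0.31]
[-0.25752527  0.33737204  0.08986556  2.14558966  1.10109581  0.18095836
  0.88639491] [0.12009412 0.7400696  0.39046848]
proj eyetop,mouth [[282.7186882  279.28783465]
 [282.44093901 225.3589848 ]]
```

View pics/w2.png

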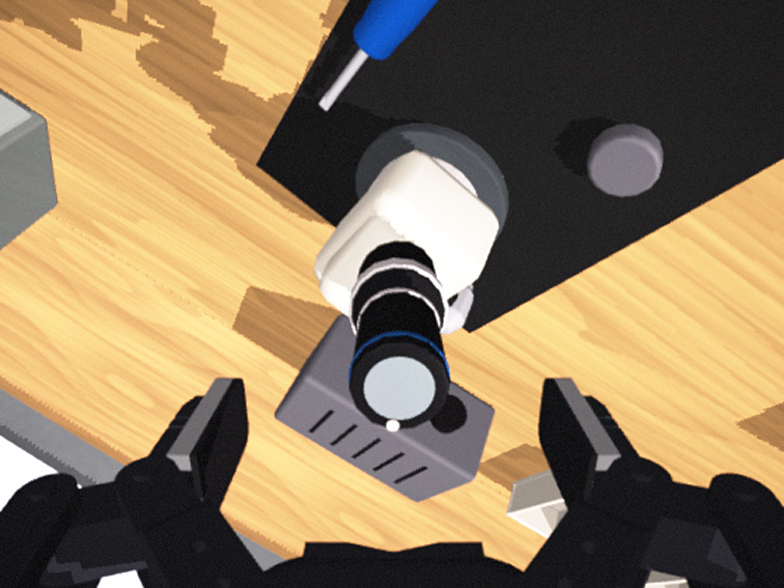

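The eyepiece top is at (399,387), about 2 mm towards tool +y from the pad midpoint (column ~393). I'll shift by that and close.

```bash
python3 -m inch '[[8.5,[0,0.16,0],[0,-0.4,0]],[6,[0,0,0],[0,0,0]],[4,[0,0,0],[0,0,0]],[3.6,[0,0,0],[0,0,0]],[3.6,[0,0,0],[0,0,0]],[2.8,[0,0,0],[0,0,0]],[2.8,[0,0,0],[0,0,0]],[2.8,[0,0,0],[0,0,0]]]' 40
cat > m.py <<'E'
from h import *
q=np.load("q.npy"); st=env.state(); T=R.from_rotvec(st["ee_rot"]); p0,R0=target(q,0,0)
rel=R0.inv().apply(st["position"]-p0)*1000
print("d %.2f lat x %.2f y %.2f mm"%(-rel[2],rel[0],rel[1]),"psi %.2f"%((R0.inv()*T).as_euler('xyz',degrees=True)[2]),
 "F tool",np.round(T.inv().apply(st["force"]),1),"M tool",np.round(T.inv().apply(st["moment"]),2),"j",np.round(st["joint_positions"],2),"grip %.0f w %.4f t %.2f"%(st["grip_force"],st["width"],st["clock"]))
E
python3 m.py
```

```text
clock: 5.45
position: [0.6304, 0.0243, 0.1831]
ee_rot: [-0.69, 2.467, -0.331]
force: [-0.7, -0.3, -0.6]
width: 0.028
grip_force: 0.0
d 47.31 lat x 1.11 y -0.41 mm psi -39.70 F tool [0.9 0.3 0.1] M tool [-0.39  0.47  0.02] j [-0.24  0.33  0.07  2.16  1.18  0.18  0.8 ] grip 0 w 0.0280 t 5.45
```

```bash
python3 - <<'E'
from h import *
p=env.read_camera("wrist"); show(p,"pics/w3.png",s=1.4)
E
```

```text
(no output)
```

View pics/w3.png

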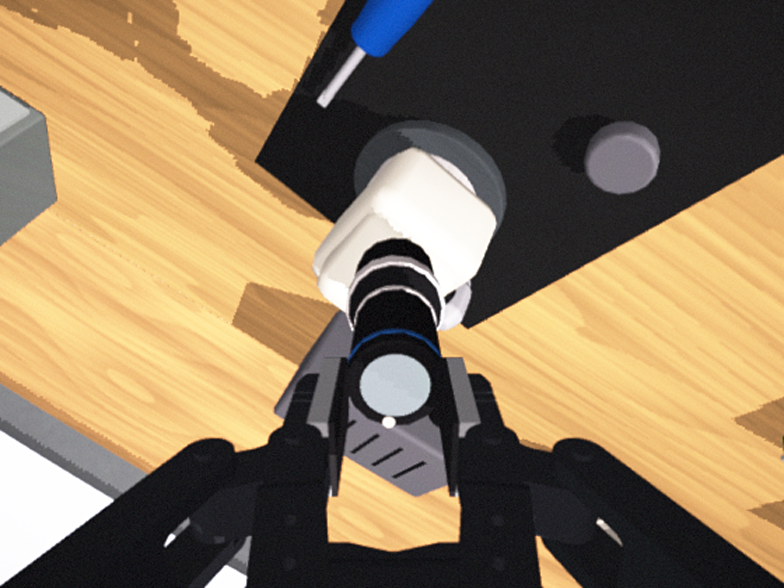

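```bash
python3 -m inch '[[2.4,[0,0,0],[0,0,0]],[2.4,[0,0,0],[0,0,0]],[2.4,[0,0,0],[0,0,0]]]' 40; python3 m.py; python3 - <<'E'
from h import *
p=env.read_camera("scene"); show(p,"pics/s2.png",(265,160,365,260),6)
E
```

```text
clock: 5.88
position: [0.6304, 0.0243, 0.1831]
ee_rot: [-0.69, 2.467, -0.331]
force: [1.2, 0.8, -0.2]
width: 0.0242
grip_force: 0.0
d 47.33 lat x 1.09 y -0.40 mm psi -39.70 F tool [-1.2  0.3  0.7] M tool [-0.35  0.47 -0.  ] j [-0.24  0.33  0.07  2.16  1.18  0.18  0.8 ] grip 0 w 0.0242 t 5.88
```

View pics/s2.png

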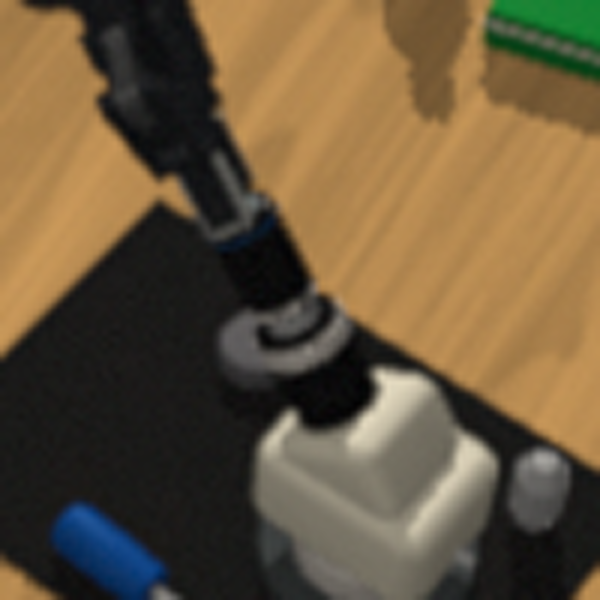

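```bash
python3 - <<'E'
from h import *
q=np.load("q.npy"); p=env.read_camera("scene"); w=env.read_camera("wrist"); st=env.state(); T=R.from_rotvec(st["ee_rot"])
X=st["position"]+T.apply([[0,0,0],[0,0,.019],[0,.012,.019],[0,-.012,.019],[-.011,-.012,.019],[.011,-.012,.019]])
E=pt(q,[M,M+AX*.061])
for cam,o,s,n in ((p,(265,160),6,"s3"),(w,(180,180),4,"w4")):
    im=cv2.cvtColor(cam["image"],cv2.COLOR_RGB2BGR)[o[1]:o[1]+140,o[0]:o[0]+190]
    im=cv2.resize(im,None,fx=s,fy=s,interpolation=2)[:600,:]
    for pts,col in ((X,(0,255,255)),(E,(0,0,255))):
        uv=proj(cam,pts); print(n,uv.round(1).tolist())
        for i,u in enumerate(uv): cv2.circle(im,tuple(int(v) for v in (u-o)*s),4,col,-1)
    np.save(n+".npy",im); globals()[n]=im
out=np.hstack([cv2.resize(s3[:560,:600],(400,373)),cv2.resize(w4[:560],(400,295),None) if False else cv2.resize(w4,(506,373))[:, :400]])
cv2.imwrite("pics/cmp.png",out)
E
```

```text
s3 [[305.3, 198.9], [308.4, 204.6], [308.4, 202.3], [308.3, 207.0], [312.2, 205.5], [304.4, 208.5]]
s3 [[313.2, 212.9], [303.5, 194.6]]
w4 [[280.8, 259.9], [280.8, 242.4], [304.0, 242.4], [257.5, 242.3], [257.9, 261.3], [257.1, 222.6]]
w4 [[280.3, 223.3], [279.8, 277.1]]
```

View pics/cmp.png

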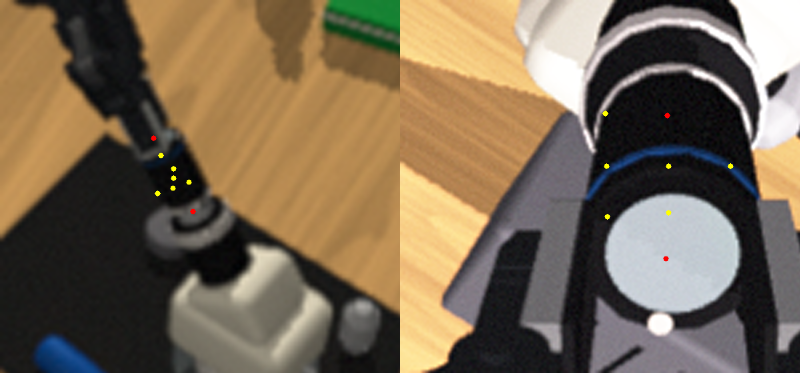

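The picture is unambiguous: the visible fingertips end near the eyepiece's top and blue line (about (175,135) in the left half), not 30 mm below it, so nothing is held. I'll open, go 15 mm deeper and close again.

```bash
python3 -m inch '[[6.5,[0,0,0],[0,0,0]],[6.5,[0,0,0],[0,0,0]],[6.5,[0,0,0],[0,0,0]],[6.5,[0,0,0.5],[0,0,0]],[6.5,[0,0,0.5],[0,0,0]],[6.5,[0,0,0.5],[0,0,0]],[6.5,[0,0,0],[0,0,0]]]' 40; python3 m.py
python3 - <<'E'
from h import *
a=env.read_camera("scene"); b=env.read_camera("wrist")
f=lambda p,c,s:cv2.resize(cv2.cvtColor(p["image"],cv2.COLOR_RGB2BGR)[c[1]:c[3],c[0]:c[2]],None,fx=s,fy=s,interpolation=2)
cv2.imwrite("pics/cmp2.png",np.hstack([f(a,(275,155,355,235),5),f(b,(180,180,380,380),2)]))
E
```

```text
clock: 6.9
position: [0.6389, 0.0229, 0.1706]
ee_rot: [-0.69, 2.468, -0.331]
force: [0.9, 0.3, 0.8]
width: 0.0648
grip_force: 0.0
d 32.07 lat x 1.25 y -0.52 mm psi -39.71 F tool [-1.2 -0.4 -0.2] M tool [-0.41  0.45  0.  ] j [-0.21  0.36  0.03  2.15  1.35  0.18  0.65] grip 0 w 0.0648 t 6.90
```

View pics/cmp2.png

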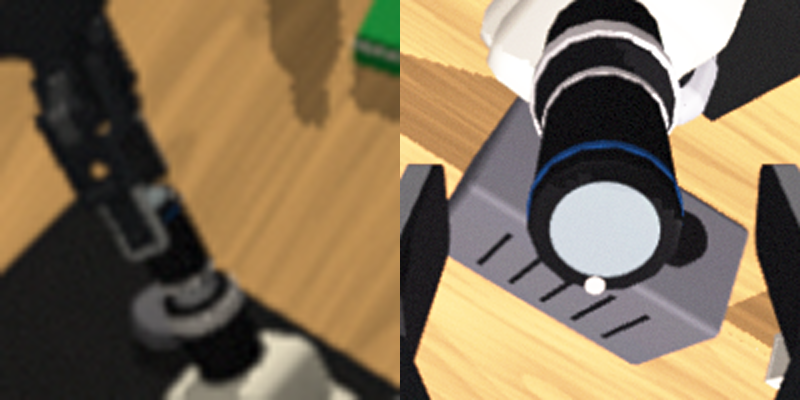

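The pad is now alongside the eyepiece, about 20 mm below its top, and the eyepiece (column 605) is centred between the pads (448 and 757). Close.

```bash
python3 -m inch '[[4,[0,0,0],[0,0,0]],[3.4,[0,0,0],[0,0,0]],[3,[0,0,0],[0,0,0]],[2.8,[0,0,0],[0,0,0]],[2.8,[0,0,0],[0,0,0]]]' 40; python3 m.py
```

```text
clock: 7.62
position: [0.6388, 0.0233, 0.1708]
ee_rot: [-0.691, 2.467, -0.331]
force: [-0.7, 1.6, -0.0]
width: 0.0301
grip_force: 39.5
d 32.37 lat x 1.19 y -0.09 mm psi -39.71 F tool [-0.4  1.6 -0.5] M tool [-0.72  0.46  0.02] j [-0.21  0.36  0.03  2.15  1.35  0.18  0.65] grip 39 w 0.0301 t 7.62
```

```bash
python3 -m inch '[[2.4,[0,0,0],[0,0,0]],[2.4,[0,0,0.1],[0,0,0]],[2.4,[0,0,0],[0,0,0]]]' 60; python3 m.py;  python3 -m inch '[[2.4,[0,0,0.1],[0,0,0]],[2.4,[0,0,0],[0,0,0]]]'; python3 m.py
```

```text
clock: 8.0
position: [0.6394, 0.0232, 0.17]
ee_rot: [-0.691, 2.467, -0.331]
force: [-2.1, 2.6, 1.5]
width: 0.0295
grip_force: 59.3
d 31.32 lat x 1.21 y -0.14 mm psi -39.71 F tool [-0.6  2.5 -2.6] M tool [-0.87  0.46  0.02] j [-0.21  0.36  0.03  2.15  1.36  0.18  0.64] grip 59 w 0.0295 t 8.00
clock: 8.25
position: [0.6399, 0.0231, 0.1692]
ee_rot: [-0.691, 2.467, -0.331]
force: [-3.4, 3.1, 1.8]
width: 0.03
grip_force: 59.6
d 30.38 lat x 1.17 y -0.13 mm psi -39.71 F tool [-0.   3.3 -3.7] M tool [-0.93  0.47 -0.01] j [-0.2   0.37  0.03  2.15  1.37  0.18  0.63] grip 60 w 0.0300 t 8.25
```

```bash
python3 -m inch '[[2.4,[0,0.04,0.1],[0,0,0]],[2.4,[0,0,0],[0,0,0]]]'; python3 m.py;  python3 -m inch '[[2.4,[0,0,0],[0,0,4]],[2.4,[0,0,0],[0,0,4]],[2.4,[0,0,0],[0,0,0]]]'; python3 m.py
```

```text
clock: 8.5
position: [0.6404, 0.023, 0.1684]
ee_rot: [-0.69, 2.467, -0.331]
force: [-4.6, 1.7, 3.9]
width: 0.0294
grip_force: 59.8
d 29.45 lat x 1.22 y -0.17 mm psi -39.70 F tool [ 0.7  1.8 -6. ] M tool [-0.8   0.53 -0.01] j [-0.2   0.37  0.03  2.15  1.38  0.18  0.61] grip 60 w 0.0294 t 8.50
clock: 8.88
position: [0.6404, 0.0232, 0.1684]
ee_rot: [-0.513, 2.499, -0.277]
force: [-4.2, 2.9, 3.8]
width: 0.0298
grip_force: 59.8
d 29.45 lat x 1.32 y 0.01 mm psi -31.65 F tool [ 0.1  2.7 -5.7] M tool [-0.77  0.65 -0.02] j [-0.2   0.37  0.03  2.15  1.38  0.18  0.47] grip 60 w 0.0298 t 8.88
```

```bash
for i in 1; do :; done; python3 -m inch '[[2.4,[0,0,0],[0,0,4]],[2.4,[0,0,0],[0,0,0]]]'; python3 m.py;  python3 -m inch '[[2.4,[0,0,0],[0,0,4]],[2.4,[0,0,0],[0,0,0]]]'; python3 m.py; python3 -m inch '[[2.4,[0,0,0],[0,0,3]],[2.4,[0,0,0],[0,0,0]]]'; python3 m.py
```

```text
clock: 9.12
position: [0.6404, 0.0232, 0.1684]
ee_rot: [-0.425, 2.511, -0.25]
force: [-4.4, 2.9, 3.8]
width: 0.0298
grip_force: 59.8
d 29.46 lat x 1.35 y 0.03 mm psi -27.65 F tool [ 0.5  2.8 -5.9] M tool [-0.71  0.73  0.04] j [-0.2   0.37  0.03  2.15  1.38  0.18  0.4 ] grip 60 w 0.0298 t 9.12
clock: 9.38
position: [0.6403, 0.0233, 0.1683]
ee_rot: [-0.337, 2.521, -0.223]
force: [-4.5, 1.9, 3.6]
width: 0.0295
grip_force: 59.8
d 29.46 lat x 1.39 y 0.09 mm psi -23.65 F tool [ 1.2  1.8 -5.6] M tool [-0.77  0.86  0.04] j [-0.2   0.37  0.03  2.15  1.38  0.18  0.33] grip 60 w 0.0295 t 9.38
clock: 9.62
position: [0.6403, 0.0233, 0.1683]
ee_rot: [-0.271, 2.526, -0.202]
force: [-4.2, 3.4, 3.5]
width: 0.0295
grip_force: 59.8
d 29.45 lat x 1.43 y 0.11 mm psi -20.67 F tool [ 0.7  3.1 -5.6] M tool [-0.76  0.85  0.04] j [-0.2   0.37  0.03  2.15  1.38  0.18  0.28] grip 60 w 0.0295 t 9.62
```

```bash
python3 -m inch '[[2.4,[0,0,0],[0,0,3]],[2.4,[0,0,0],[0,0,0]]]' >/dev/null; python3 m.py;  python3 -m inch '[[2.4,[0,0,0],[0,0,3]],[2.4,[0,0,0],[0,0,0]]]'>/dev/null; python3 m.py; python3 -m inch '[[2.4,[0,0,0],[0,0,3]],[2.4,[0,0,0],[0,0,0]]]'>/dev/null; python3 m.py
```

```text
d 29.46 lat x 1.43 y 0.17 mm psi -17.67 F tool [ 1.4  3.  -5.2] M tool [-0.68  0.87  0.06] j [-0.2   0.37  0.03  2.15  1.38  0.18  0.23] grip 60 w 0.0294 t 9.88
d 29.46 lat x 1.43 y 0.29 mm psi -14.67 F tool [ 3.1  2.9 -6.3] M tool [-0.66  0.94  0.02] j [-0.2   0.37  0.03  2.15  1.38  0.18  0.18] grip 60 w 0.0300 t 10.12
d 29.44 lat x 1.47 y 0.33 mm psi -11.68 F tool [ 1.7  3.  -5.8] M tool [-0.68  0.99  0.09] j [-0.2   0.37  0.03  2.15  1.38  0.18  0.12] grip 60 w 0.0293 t 10.38
```

```bash
python3 -m inch '[[2.4,[0,0,0],[0,0,3]],[2.4,[0,0,0],[0,0,0]]]' >/dev/null; python3 m.py;  python3 -m inch '[[2.4,[0,0,0],[0,0,3]],[2.4,[0,0,0],[0,0,0]]]'>/dev/null; python3 m.py
```

```text
d 29.44 lat x 1.47 y 0.35 mm psi -8.67 F tool [ 1.3  3.2 -5.2] M tool [-0.63  1.06  0.03] j [-0.2   0.37  0.03  2.15  1.38  0.18  0.07] grip 60 w 0.0294 t 10.62
d 29.22 lat x 1.43 y 0.41 mm psi -5.73 F tool [ 2.5  3.  -1.2] M tool [-0.66  0.92 -0.  ] j [-0.2   0.37  0.03  2.15  1.38  0.18  0.02] grip 59 w 0.0299 t 10.88
```

The axial force dropped from 5.5 to 1.2 N, so the key has met the slot. I'll turn a little further to centre it, then push in step by step.

```bash
python3 -m inch '[[2.4,[0,0,0.05],[0,0,2.5]],[2.4,[0,0,0.15],[0,0,0]],[2.4,[0,0,0],[0,0,0]]]' >/dev/null; python3 m.py;  python3 -m inch '[[2.4,[0,0,0.15],[0,0,0]],[2.4,[0,0,0],[0,0,0]]]'>/dev/null; python3 m.py
```

```text
d 27.06 lat x 1.47 y 0.43 mm psi -3.30 F tool [0.6 4.8 2.2] M tool [-0.9   0.94  0.01] j [-0.2   0.37  0.03  2.15  1.4   0.18 -0.04] grip 59 w 0.0295 t 11.25
d 25.66 lat x 1.44 y 0.40 mm psi -3.25 F tool [2.5 4.5 2.7] M tool [-1.1   1.   -0.07] j [-0.2   0.38  0.02  2.15  1.41  0.18 -0.06] grip 59 w 0.0296 t 11.50
```

```bash
python3 -m inch '[[2.4,[0,0.05,0.2],[0,0,0]],[2.4,[0,0,0],[0,0,0]]]' >/dev/null; python3 m.py;  python3 -m inch '[[2.4,[0,0,0.15],[0,0,0]],[2.4,[0,0,0],[0,0,0]]]'>/dev/null; python3 m.py;  python3 -m inch '[[2.4,[0,0,0.1],[0,0,0]],[2.4,[0,0,0],[0,0,0]]]'>/dev/null; python3 m.py
```

```text
d 23.63 lat x 1.46 y 0.45 mm psi -3.21 F tool [1.5 4.3 2.3] M tool [-1.04  1.01 -0.02] j [-0.2   0.38  0.02  2.15  1.43  0.18 -0.08] grip 59 w 0.0294 t 11.75
d 22.77 lat x 1.39 y 0.46 mm psi -3.20 F tool [ 4.2  4.5 -6.4] M tool [-0.87  1.26  0.  ] j [-0.2   0.38  0.02  2.15  1.45  0.18 -0.09] grip 60 w 0.0296 t 12.00
d 22.56 lat x 1.29 y 0.46 mm psi -3.20 F tool [  5.2   3.5 -17.8] M tool [-0.72  1.63 -0.01] j [-0.2   0.38  0.02  2.15  1.46  0.18 -0.1 ] grip 62 w 0.0300 t 12.25
```

Stiff stop at d≈22.6, which is home. I'll relax the push and turn on.

```bash
python3 -m inch '[[2.4,[0,0.03,-0.1],[0,0,4]],[2.4,[0,0,0],[0,0,4]],[2.4,[0,0,0],[0,0,0]]]' >/dev/null; python3 m.py;  python3 -m inch '[[2.4,[0,0,0],[0,0,5]],[2.4,[0,0,0],[0,0,5]],[2.4,[0,0,0],[0,0,0]]]'>/dev/null; python3 m.py
```

```text
d 22.78 lat x 1.38 y 0.61 mm psi 4.87 F tool [ 3.9  3.2 -6.1] M tool [-0.65  1.37  0.02] j [-0.2   0.38  0.02  2.15  1.45  0.18 -0.23] grip 60 w 0.0294 t 12.62
d 22.79 lat x 1.37 y 0.78 mm psi 14.88 F tool [ 3.6  2.7 -6.5] M tool [-0.39  1.52  0.04] j [-0.2   0.38  0.02  2.15  1.45  0.18 -0.41] grip 60 w 0.0294 t 13.00
```

```bash
python3 -m inch '[[2.4,[0.02,0.02,0],[0,0,5]],[2.4,[0,0,0],[0,0,5]],[2.4,[0,0,0],[0,0,0]]]' >/dev/null; python3 m.py;  python3 -m inch '[[2.4,[0,0,0],[0,0,4]],[2.4,[0,0,0],[0,0,4]],[2.4,[0,0,0],[0,0,0]]]'>/dev/null; python3 m.py;  python3 -m inch '[[2.4,[0,0,0],[0,0,3]],[2.4,[0,0,0],[0,0,0]]]'>/dev/null; python3 m.py
```

```text
d 22.77 lat x 1.38 y 0.94 mm psi 24.88 F tool [ 5.3  2.7 -6.2] M tool [-0.16  1.52  0.02] j [-0.2   0.38  0.02  2.15  1.45  0.18 -0.58] grip 60 w 0.0292 t 13.38
d 22.79 lat x 1.28 y 1.08 mm psi 32.86 F tool [ 4.7  1.5 -6.4] M tool [0.   1.5  0.03] j [-0.2   0.38  0.02  2.15  1.45  0.18 -0.72] grip 60 w 0.0293 t 13.75
d 22.79 lat x 1.27 y 1.13 mm psi 35.85 F tool [ 4.4  1.9 -5.7] M tool [ 0.1   1.5  -0.02] j [-0.2   0.38  0.02  2.15  1.45  0.18 -0.77] grip 60 w 0.0294 t 14.00
```

Continue to the stop, watching Mz.

```bash
python3 -m inch '[[2.4,[0,0,0],[0,0,3]],[2.4,[0,0,0],[0,0,0]]]' >/dev/null; python3 m.py;  python3 -m inch '[[2.4,[0,0,0],[0,0,2.5]],[2.4,[0,0,0],[0,0,0]]]'>/dev/null; python3 m.py; python3 -m inch '[[2.4,[0,0,0],[0,0,2]],[2.4,[0,0,0],[0,0,0]]]'>/dev/null; python3 m.py
```

```text
d 22.78 lat x 1.27 y 1.16 mm psi 38.85 F tool [ 4.9  1.3 -6.7] M tool [ 0.16  1.55 -0.  ] j [-0.2   0.38  0.02  2.15  1.45  0.18 -0.83] grip 60 w 0.0293 t 14.25
d 22.77 lat x 1.25 y 1.21 mm psi 41.24 F tool [ 4.8  2.1 -6.9] M tool [ 0.2   1.42 -0.53] j [-0.2   0.38  0.02  2.15  1.45  0.18 -0.87] grip 60 w 0.0297 t 14.50
d 22.78 lat x 1.24 y 1.30 mm psi 43.11 F tool [ 4.2  1.7 -6.7] M tool [ 0.3   1.45 -1.34] j [-0.2   0.38  0.02  2.15  1.45  0.18 -0.9 ] grip 60 w 0.0295 t 14.75
```

Stop found (Mz rises at psi≈40). Back off slightly and begin the tug, going by the spring rate and the force together.

```bash
python3 -m inch '[[2.4,[0,0,0],[0,0,-3]],[2.4,[0,0,-0.1],[0,0,0]],[2.4,[0,0,0],[0,0,0]]]' >/dev/null; python3 m.py;  python3 -m inch '[[2.4,[0,0,-0.1],[0,0,0]],[2.4,[0,0,0],[0,0,0]]]'>/dev/null; python3 m.py; python3 -m inch '[[2.4,[0,0,-0.2],[0,0,0]],[2.4,[0,0,0],[0,0,0]]]'>/dev/null; python3 m.py
```

```text
d 23.40 lat x 1.27 y 1.21 mm psi 40.30 F tool [4.1 3.8 0.1] M tool [-0.06  1.4  -0.2 ] j [-0.2   0.38  0.02  2.15  1.44  0.18 -0.84] grip 60 w 0.0292 t 15.12
d 24.31 lat x 1.29 y 1.21 mm psi 40.30 F tool [4.2 3.  0.7] M tool [-0.15  1.46 -0.27] j [-0.19  0.38  0.01  2.15  1.43  0.18 -0.84] grip 60 w 0.0296 t 15.38
d 26.21 lat x 1.31 y 1.18 mm psi 40.31 F tool [4.9 3.  2.8] M tool [-0.24  1.39 -0.22] j [-0.19  0.37  0.01  2.15  1.41  0.19 -0.82] grip 60 w 0.0296 t 15.62
```

```bash
python3 -m inch '[[2.4,[0,0,-0.2],[0,0,0]],[2.4,[0,0,0],[0,0,0]]]' >/dev/null; python3 m.py;  python3 -m inch '[[2.4,[0,0,-0.1],[0,0,0]],[2.4,[0,0,0],[0,0,0]]]'>/dev/null; python3 m.py
```

```text
d 27.97 lat x 1.28 y 1.15 mm psi 40.30 F tool [3.9 3.4 7.7] M tool [-0.32  1.33 -0.3 ] j [-0.19  0.37  0.    2.15  1.4   0.19 -0.8 ] grip 60 w 0.0295 t 15.88
d 28.78 lat x 1.28 y 1.07 mm psi 40.31 F tool [3.8 4.8 8.5] M tool [-0.44  1.28 -0.24] j [-0.19  0.37  0.    2.15  1.39  0.19 -0.79] grip 60 w 0.0295 t 16.12
```

```bash
python3 -m inch '[[2.4,[0,0,-0.1],[0,0,0]],[2.4,[0,0,-0.06],[0,0,0]],[2.4,[0,0,0],[0,0,0]]]' >/dev/null; python3 m.py;  python3 -m inch '[[2.4,[0,0,0],[0,0,0]],[2.4,[0,0,0],[0,0,0]],[2.4,[0,0,0],[0,0,0]],[2.4,[0,0,0],[0,0,0]]]'>/dev/null; python3 m.py; python3 -m inch '[[2.4,[0,0,0],[0,0,0]],[2.4,[0,0,0],[0,0,0]],[2.4,[0,0,0],[0,0,0]],[2.4,[0,0,0],[0,0,0]]]'>/dev/null; python3 m.py
```

```text
d 30.11 lat x 1.24 y 1.05 mm psi 40.32 F tool [ 3.   4.1 13.2] M tool [-0.49  1.29 -0.23] j [-0.18  0.37 -0.    2.15  1.38  0.19 -0.78] grip 60 w 0.0294 t 16.50
d 30.11 lat x 1.25 y 1.04 mm psi 40.31 F tool [ 3.3  3.8 12. ] M tool [-0.52  1.23 -0.21] j [-0.18  0.37 -0.    2.15  1.38  0.19 -0.78] grip 60 w 0.0294 t 17.00
d 30.12 lat x 1.27 y 1.09 mm psi 40.31 F tool [ 3.6  3.5 13. ] M tool [-0.58  1.23 -0.23] j [-0.18  0.37 -0.    2.15  1.38  0.19 -0.78] grip 60 w 0.0298 t 17.50
```

Tug of about 12 N held for over 1 s. Now ease back home.

```bash
python3 -m inch '[[2.4,[0,0,0],[0,0,0]],[2.4,[0,0,0.2],[0,0,0]],[2.4,[0,0,0.2],[0,0,0]],[2.4,[0,0,0.2],[0,0,0]],[2.4,[0,0,0.1],[0,0,0]],[2.4,[0,0,0],[0,0,0]]]' >/dev/null; python3 m.py;  python3 -m inch '[[2.4,[0,0,0.07],[0,0,0]],[2.4,[0,0,0],[0,0,0]]]'>/dev/null; python3 m.py
```

```text
d 23.82 lat x 1.30 y 1.18 mm psi 40.30 F tool [4.5 3.3 3.8] M tool [-0.14  1.41 -0.23] j [-0.18  0.38 -0.01  2.15  1.44  0.19 -0.84] grip 62 w 0.0295 t 18.25
d 23.19 lat x 1.30 y 1.16 mm psi 40.31 F tool [5.1 2.6 0.3] M tool [-0.16  1.47 -0.26] j [-0.18  0.38 -0.01  2.15  1.45  0.19 -0.85] grip 62 w 0.0296 t 18.50
```

```bash
python3 -m inch '[[2.4,[0,0,0.04],[0,0,0]],[2.4,[0,0,0],[0,0,0]],[3.2,[0,0,0],[0,0,0]],[4.5,[0,0,0],[0,0,0]],[7,[0,0,0],[0,0,0]],[7.5,[0,0,0],[0,0,0]],[7.5,[0,0,0],[0,0,0]]]' 20; python3 m.py;  python3 -m inch '[[7.5,[0,0,-0.5],[0,0,0]],[7.5,[0,0,-1.5],[0,0,0]],[7.5,[0,0,-2.5],[0,0,0]],[7.5,[0,0,-3],[0,0,0]],[7.5,[0,0,-3],[0,0,0]],[7.5,[0,0,-1.5],[0,0,0]],[7.5,[0,0,0],[0,0,0]]]'; python3 m.py
python3 - <<'E'
from h import *
a=env.read_camera("scene"); b=env.read_camera("wrist")
f=lambda p,c,s:cv2.resize(cv2.cvtColor(p["image"],cv2.COLOR_RGB2BGR)[c[1]:c[3],c[0]:c[2]],None,fx=s,fy=s,interpolation=2)
cv2.imwrite("pics/end.png",np.hstack([f(a,(245,160,385,300),400/140),f(b,(180,80,380,280),2)]))
q=np.load("q.npy"); print(proj(b,pt(q,[M+AX*.05,M+AX*.061,M])), proj(a,pt(q,[M+AX*.05,M+AX*.061,M])))
E
```

```text
clock: 19.38
position: [0.6441, 0.0231, 0.1629]
ee_rot: [1.05, 2.316, 0.22]
force: [-0.1, 0.3, 1.1]
width: 0.0751
grip_force: 0.0
d 22.80 lat x 1.44 y 0.49 mm psi 40.33 F tool [-0.3  0.6 -1. ] M tool [ 0.39  0.48 -0.  ] j [-0.18  0.38 -0.01  2.15  1.45  0.19 -0.85] grip 0 w 0.0751 t 19.38
clock: 20.25
position: [0.5759, 0.0336, 0.2622]
ee_rot: [1.049, 2.314, 0.222]
force: [-0.1, 0.5, -0.6]
width: 0.075
grip_force: 0.0
d 143.80 lat x 1.02 y 0.80 mm psi 40.35 F tool [0.7 0.1 0.4] M tool [ 0.38  0.48 -0.04] j [ 0.02  0.14 -0.3   2.14  0.8   0.39 -0.22] grip 0 w 0.0750 t 20.25
[[281.34150218 197.97492565]
 [281.40221313 203.19862426]
 [281.116933   178.6662939 ]] [[305.25148847 197.99003233]
 [303.46262664 194.61866817]
 [313.18736228 212.94358576]]
```

View pics/end.png

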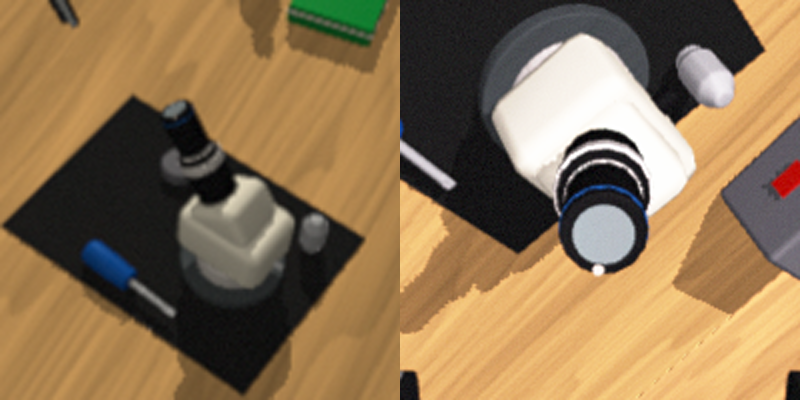

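The eyepiece sits home with less of it standing out. Its dot, at (598,270), turned with the tool, so the full 80° was carried over. The objective, cap and driver are undisturbed, so I'm handing in.

```bash
python3 -c "
from station import env
print(env.finish_job())"
```

```text
the job is handed in; nothing more can be done
None
```

I handed the job in with the eyepiece pushed home, turned to the stop and let go, after a measured tug of about 12 N held for over 1 s; the station returned no verdict.

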